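# Clean the scale plate and check the belt tensioner

### The arm

A 6-joint arm with a two-finger parallel gripper is mounted at the origin on the work surface. World frame = base frame: x ahead of the robot, y to its left, z up, the work surface at z = 0. Lengths are in m, angles in degrees, forces in N, time in s.
With the tool pointing down it reaches from about 0.3 to 0.75 m from the base axis. Payload 8.5 kg.
Tool frame: the origin (TCP) lies at the very end of the fingers, on their centre line; the grasp point (between the pads) lies 19 mm behind it; z points along the fingers, y is the line along which they close (so a half turn about z gives the same grasp; the last joint's range is limited). The gripper opens to 85 mm and grips with 20 to 120 N. Pads are 22 mm wide; open, the fingers measure 114 mm over their backs; the gripper's body (76 mm by 85 mm) begins 54 mm behind the grasp point. The pads swing forward as they close: fully open they stand 13 mm farther back than shut.
Start: joints at [-77.825, 21.807, 74.336, -0, 83.858, -12.336], TCP at [0.228, -0.5, 0.231] pointing down, gripper open.
Joint ranges: [-178.18, 178.18], [-50.72, 133.34], [12.68, 142.11], [-81.47, 261.47], [9.98, 163.14], [-165.26, 165.26]. Speed limits (degrees/s): [136.94, 136.94, 180, 180, 180, 180].

### API

Orientations are given as a 3x3 rotation matrix whose columns are the frame's x, y, z axes.
In Python, from rig import env gives the robot as it stands.
- The arm moves only by the tool move_arm, never from a script. Its argument "plan" is a list of rows, each a list of 7 numbers: the turn, a rotation vector about the tool's x, y, z in degrees, then the shift along the tool's x, y, z in cm, then the gripper command: -1 is shut, 1 is fully open, values between are in proportion. In form: [[ax, ay, az, tx, ty, tz, jaw], ...]. A call has 1 to 5 rows; each row is the pose to reach, as a shift and turn from the pose commanded when the call began, along the tool's axes at that moment; what a row does not reach only later rows make up. A row lasts 1/10 s, in which the tool goes at most 50 mm and 8.59 degrees, less where a joint would pass 70% of its speed; a pose out of reach is approached as far as the arm can. A call with a gripper value outside its range is refused whole. The fingers move at their own pace and stop on an object; "squeeze" is the grip in N (left out, the last holds). Time passes only in rows, so rows that repeat a pose let the fingers close. It gives the time, the measured TCP pose, the force, the opening and the grip force at its end, in the units of the state.
- env.observe(): the state, without advancing time (a new reading comes with each control period).
- env.get_image(name): name is "scene" or "top" or "wrist"; returns a dict with "color" (384x512x3 uint8, red, green, blue), "fov_y" (degrees; the focal length in pixels is half the picture's height over the tangent of half this angle, whatever the lens; pixels are square), "cx", "cy" (the principal point, pixels), "R" (3x3) and "t" (3): a world point X has camera coordinates R X + t. Camera axes: x right, y down, z forward; pixel columns grow to the right and rows downward; lengths in m; the calibration is good to about 2 mm. The wrist camera is an equidistant fisheye: a pixel r from the principal point sees the ray r / f radians off the axis. A picture is of the moment at which its call begins. There is no depth.
- env.close_job(): hands the job in; it is judged then, once.
Trained networks look in a picture, given as the dict that the camera call returned (one of the last four; its "shot" number tells which), for a name from the list of things; names that differ only in an ending like _2 or _b are one class to them, and where a whole thing is asked for, a point or a joint stands for the part that bears it (a point fixed in the world has none). Each returns a list of dicts, best first, with "conf" (0 to 1); they miss things now and then, are a little off and sometimes report something else, mostly with a low value. They report only what shows in the picture. A call takes as long as a camera call.
- env.outline_of(target, picture): "mask" (384x512 bool, what is visible of it) and "bbox" ([centre column, centre row, width, height] in pixels, round what is visible of it).
- env.tip_of(target, picture): "pixel" ([column, row] in pixels: a listed point, or the origin of a listed thing).
The state is a dict: "time_s": time; "q": joint angles; "qvel": joint speeds; "joint_efforts": joint torques, N m; "position": TCP position; "tool_rot": TCP orientation; "ft_force": force on the tool from outside, world axes, zero at the start; "wrist_torque": the same for the moment, N m; "grip_width": finger opening in m; "gripper_force": force on a finger pad.
Only numpy, scipy, OpenCV 4.12 (cv2) and the standard library are available. Lean on these libraries where they do the work, as an engineer would, in place of code of your own. Each camera call takes 0.05 s, during which the arm holds its last target. There are 200 camera calls.

### The job

The check stand's scale plate is littered with sharp steel chips: sweep every chip into the stand's catch tray with the scraper block (never touch the chips with the fingers), then stand the scraper upright in the middle of the rubber mat. After that, check the sprung tensioner arm: push it by its post until the pointer is over the first brass strip (the one nearer its rest position) and hold it there for two seconds, push on to the second strip and hold for two seconds, then ease it back to rest without letting it snap back. Leave the other things on the bench where they are.

Things in the scene. Friction and masses are not known exactly. Their poses are not given: they have to be found in the camera images.
- stand: Check stand, fixed to the bench (place and yaw vary). Origin: on the bench under the middle of the scale plate; z up. The level black plate spans x -90..90, y -130..130 mm, top 45 mm above the bench. Aluminium rims stand 12 mm above it: inner faces at x = -82, x = +82 and y = +130. The -y end is open and drops into the catch tray. Fixed pivot block at x 90..134, y 114..158, off the plate
- tray_center (a point): Middle of the catch tray's floor, 5 mm above the bench, at x 0, y -173 in the stand's frame. The tray adjoins the plate's -y end: inside y -130..-214, x -82..82 mm; end wall top 59 mm, side wall tops 55 mm above the bench
- pivot (a point): On the tensioner arm's vertical hinge axis: x 100, y 130 mm in the stand's frame, 85 mm above the bench; pin top 101 mm. The steel arm is 18 mm wide, level, 68 to 84 mm above the bench; at rest it points along the stand's -y, just behind the rear rim
- tensioner (a joint): Arm angle in rad, 0 at rest on its stop, at most 1.0; it grows as the arm's end swings towards the stand's -x, in over the plate (clockwise from above). Spring 1.5 N m/rad with 0.22 N m preload (9 to 10 N at the post at 0.7 rad), damping 0.35 N m s/rad: it follows a slowly withdrawn finger home, but snaps back if let go
- post (a point): Top centre of the upright round post on the arm, 135 mm from the hinge axis: 18 mm across, it stands above the arm from 79 to 118 mm above the bench. Push it from its rear (the stand's +x) side, where the bench is clear
- pointer_tip (a point): Tip of the white pointer at the arm's end, 165 mm from the hinge axis, 72 mm above the bench; the hinge angle of the tip is the arm's angle
- low_mark (a joint): Arm angle (rad) at which the pointer is exactly over the first brass strip, 0.25 to 0.42; set before the start and not moved
- high_mark (a joint): Arm angle (rad) at which the pointer is exactly over the second brass strip, 0.6 to 0.8
- low_mark_mid (a point): Middle line of the first brass strip (10 mm wide, 26 mm long along the radius, lying flush in the plate; chips may cover it), 165 mm from the hinge axis. Thin white ticks beside it are the scale, one each 0.05 rad
- high_mark_mid (a point): The same for the second, like strip, further from the arm's rest position
- scraper: Loose grey plastic scraper block, 0.15 to 0.3 kg, standing on the bench. Foot 36 mm (its x) by 100 mm (its y) by 22 mm high; on it a grip rib 20 mm (x) by 60 mm (y), from 22 to 62 mm up. Origin: centre of the underside, z up. Sweep with the long face of the foot
- mat: Black rubber mat 150 x 150 x 3 mm, fixed, on the other side of the stand from the scraper's start. Origin: centre of its underside
- chip1: Steel chip, 14 to 16 mm across, 8 mm thick, 12 g, loose on the scale plate; may be absent. Origin: centre of its underside
- chip2: Steel chip, 14 to 16 mm across, 8 mm thick, 12 g, loose on the scale plate; may be absent. Origin: centre of its underside
- chip3: Steel chip, 14 to 16 mm across, 8 mm thick, 12 g, loose on the scale plate; may be absent. Origin: centre of its underside
- chip4: Steel chip, 14 to 16 mm across, 8 mm thick, 12 g, loose on the scale plate; may be absent. Origin: centre of its underside
- chip5: Steel chip, 14 to 16 mm across, 8 mm thick, 12 g, loose on the scale plate; may be absent. Origin: centre of its underside
- chip6: Steel chip, 14 to 16 mm across, 8 mm thick, 12 g, loose on the scale plate; may be absent. Origin: centre of its underside
- probe: Bystander: white hand-held humidity probe, 190 x 32 x 24, lying in front
- screwdriver: Bystander: screwdriver lying in front
- jar: Bystander: clear jar, 56 across, 70 tall
- weight: Bystander: brass reference weight, 44 across, 57 tall
- wrench: Bystander: steel wrench lying flat
- meter: Bystander: hand-held multimeter, 160 x 80 x 35

How it is judged:
By the outcome, as a careful person would: the job done as asked, in the order asked, and still so for the second after the job is handed in, with the robot touching nothing.
Of chip1, chip2, chip3, chip4, chip5, chip6 only 3 to 6 are there at a start; the rules pass over those that are not, and their reading is None.
At some moment in a run one of scraper may be knocked a few centimetres aside while the robot is not near it.
It also fails if it takes over 192 s, if anything falls off the work surface, if the arm or the gripper's body presses on something with over 40 N, if the wrist force passes 120 N, or if a joint passes its speed limit or range.

## Working session

There is one attempt and no reset: what is moved stays moved. The work goes in short steps, Python scripts to look and compute and a tool call to move; the robot and the scene stay as the last step left them, time stands still between calls to the robot, and variables do not carry over. Pictures are saved under pics/ and viewed, at most 17 in all, crops included, and the job is handed in when it is done.

Besides the shell and the picture viewer there is one more tool, called after "Call:" as a command line: name --pt "numbers of a row" for each row, then --argument value for the rest. move_arm: Moves the arm, as the interface text tells. Its arguments: {"type":"object","properties":{"plan":{"type":"array"},"squeeze":{"type":"number"}},"required":["plan"]}

```bash
ls; mkdir -p pics; cat > h.py <<'E'
import numpy as np, cv2
from rig import env
def ray(p,im):
    H=im["color"].shape[0]; f=H/2/np.tan(np.radians(im["fov_y"])/2)
    return np.array([(p[0]-im["cx"])/f,(p[1]-im["cy"])/f,1.0]),f
def toworld(p,im,z,fish=False):
    d,f=ray(p,im)
    if fish:
        v=d[:2]; r=np.linalg.norm(v); d=np.array([*(v/max(r,1e-9)*np.sin(r)),np.cos(r)])
    R=np.array(im["R"]);t=np.array(im["t"]); c=-R.T@t; w=R.T@d
    return c+w*(z-c[2])/w[2]
def proj(X,im,fish=False):
    H=im["color"].shape[0]; f=H/2/np.tan(np.radians(im["fov_y"])/2)
    c=np.array(im["R"])@np.array(X)+np.array(im["t"])
    if fish:
        r=np.linalg.norm(c[:2]); th=np.arctan2(r,c[2]); return np.array([im["cx"],im["cy"]])+f*th*c[:2]/r
    return np.array([im["cx"],im["cy"]])+f*c[:2]/c[2]
def save(im,n,s=1.5):
    cv2.imwrite("pics/"+n,cv2.resize(im["color"][:,:,::-1],None,fx=s,fy=s,interpolation=cv2.INTER_CUBIC))
E
python3 - <<'E'
from h import *
Z={"stand":.045,"tray_center":.005,"pivot":.085,"post":.118,"pointer_tip":.072,"low_mark_mid":.045,"high_mark_mid":.045,"scraper":0,"mat":0,"chip1":.045,"probe":0,"screwdriver":0,"jar":0,"weight":0,"wrench":0,"meter":0}
for n in ["top","scene"]:
    im=env.get_image(n); save(im,n+"0.png")
    print(n,im["fov_y"],(-np.array(im["R"]).T@im["t"]).round(3))
    for k,z in Z.items():
        if k=="stand": z=0
        for r in env.tip_of(k,im)[:6 if k=="chip1" else 1]:
            print(k,np.round(r["pixel"],1),round(r["conf"],2),toworld(r["pixel"],im,z).round(4)[:2])
print(env.observe())
E
```

```text
pics
top 50.52853027581446 [0.431 0.035 1.283]
tray_center [300.1 182.1] 0.86 [ 0.5615 -0.1309]
pivot [198.9 162.8] 0.93 [0.6022 0.1806]
post [244.1 155.7] 0.86 [0.6219 0.0473]
pointer_tip [255.4 156.3] 0.79 [0.6286 0.0138]
low_mark_mid [265.2 204.4] 0.68 [ 0.4862 -0.0204]
scraper [369.9 233.5] 0.8 [ 0.4051 -0.356 ]
mat [157.  226.8] 0.89 [0.4089 0.3146]
chip1 [243.8 192.3] 0.58 [0.5214 0.0458]
chip1 [240.1 210.7] 0.52 [0.465  0.0555]
chip1 [270.4 170.9] 0.51 [ 0.5893 -0.0338]
chip1 [227.1 168.9] 0.48 [0.5917 0.0989]
chip1 [259.  185.7] 0.43 [ 0.5429 -0.    ]
chip1 [266.1 204.8] 0.41 [ 0.4851 -0.0231]
probe [193.6 253.6] 0.88 [0.3284 0.1976]
screwdriver [306.8 252.6] 0.79 [ 0.3402 -0.1569]
jar [165.8 144.3] 0.91 [0.6703 0.2975]
weight [258.7 184. ] 0.69 [ 5.523e-01 -2.000e-04]
wrench [385.2 163.9] 0.57 [ 0.6282 -0.4033]
meter [118.4 156.9] 0.81 [0.6257 0.4447]
scene 54.318261308626816 [1.083 0.497 0.783]
stand [265.6 221. ] 0.91 [0.5265 0.0423]
tray_center [211. 198.] 0.56 [ 0.5627 -0.1402]
pivot [285.5 244. ] 0.69 [0.6137 0.1748]
post [240.4 213.5] 0.91 [0.6306 0.0474]
pointer_tip [
[... 783 characters left out ...]
6966e+01, -1.23352005e+01]), 'qvel': array([ 0.0613296 , -0.03698455, -0.02203892,  0.08406287,  0.06259204,
        0.01454576]), 'joint_efforts': array([ 3.08941999e-03, -4.48321760e+01, -2.31461763e+01, -2.37370682e-05,
        6.51867867e-04, -1.34914748e-05]), 'position': array([ 0.22818897, -0.50042264,  0.23133735]), 'tool_rot': array([[ 9.09877549e-01,  4.14876904e-01,  2.47566120e-05],
       [ 4.14876905e-01, -9.09877548e-01, -3.25806676e-05],
       [ 9.00851894e-06,  3.99153645e-05, -9.99999999e-01]]), 'ft_force': array([ 1.09611416, -0.40152134, -0.80584998]), 'wrist_torque': array([ 0.08407636, -0.0135279 ,  0.01302663]), 'gripper_force': 0.0, 'grip_width': 0.08539519074418368}
```

View pics/top0.png

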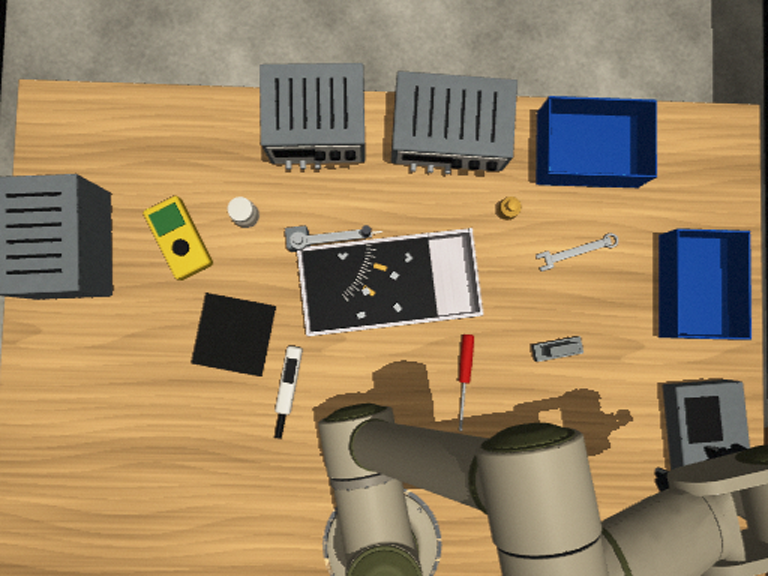

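View pics/scene0.png

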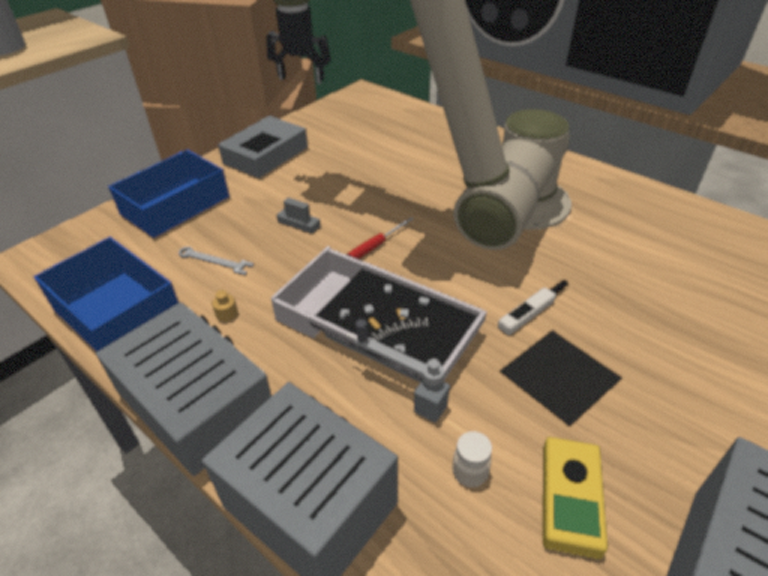

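```bash
cat > m.py <<'E'
from h import *
from scipy.optimize import least_squares
im=env.get_image("top"); g=im
px=lambda a,b:(np.array([a,b])+.5)/1.5-.5
# stand fit: pivot, post, tray centre + rim corners unknown outer thickness -> corners x=+-(82+w), y=130+w..-214-w
C=[((1,130,1),.057,px(299,250)),((1,-214,-1),.057,px(472,230)),((-1,-214,-1),.057,px(481,314)),((-1,130,1),.057,px(308,334))]
P=[((100,130),.085,(198.9,162.8)),((100,-5),.118,(244.1,155.7)),((0,-173),.005,(300.1,182.1))]
def T(p,x,y):
    c,s=np.cos(p[2]),np.sin(p[2]); return np.array([p[0]+c*x-s*y,p[1]+s*x+c*y])
def res(p):
    r=[]
    for (sx,y,sy),z,u in C: r+=list(toworld(u,im,z)[:2]*1e3-T(p,sx*(82+p[3]),y+sy*p[3]))
    for (x,y),z,u in P: r+=list(toworld(u,im,z)[:2]*1e3-T(p,x,y))
    return r
s=least_squares(res,[530,40,.14,6],loss="soft_l1",f_scale=3); print(s.x.round(3),np.degrees(s.x[2]),np.round(s.fun if 0 else res(s.x),1))
p=s.x; np.save("stand.npy",p)
def inv(w):
    c,s_=np.cos(p[2]),np.sin(p[2]); d=np.array(w[:2])*1e3-p[:2]; return np.array([c*d[0]+s_*d[1],-s_*d[0]+c*d[1]])
for u in [(343,257),(408,258),(394,275),(367,291),(361,315),(397,308)]: print("chip",inv(toworld(px(*u),im,.05)).round(0))
for u in [(379,267),(370,293)]:
    q=inv(toworld(px(*u),im,.045)); d=q-[100,130]; print("strip",q.round(0),np.hypot(*d).round(0),np.arctan2(-d[0],-d[1]).round(3))
for k in ["scraper","mat"]:
    o=env.outline_of(k,im)[0]; r=cv2.minAreaRect(np.argwhere(o["mask"])[:,::-1].astype(np.float32)); b=cv2.boxPoints(r)
    z=.003 if k=="mat" else .022
    W=np.array([toworld(q,im,z)[:2] for q in b]); print(k,o["conf"],W.round(4).tolist(),W.mean(0).round(4))
E
python3 m.py
```

```text
[5.28864e+02 3.84330e+01 1.48000e-01 3.61200e+00] 8.46003054471109 [ 1.1 -0.4  0.5 -2.2 -0.4  1.9  1.9  1.  -6.5 -1.2 -6.6 -0.9  7.2  1.8]
chip [63. 47.]
chip [ 45. -84.]
chip [ 14. -51.]
chip [-12.   7.]
chip [-58.  25.]
chip [-53. -49.]
strip [ 35. -23.] 167.0 0.404
strip [-16.   1.] 173.0 0.734
scraper 0.64 [[0.4167, -0.2967], [0.4418, -0.4004], [0.4027, -0.4093], [0.3778, -0.3058]] [ 0.4097 -0.3531]
mat 0.91 [[0.3603, 0.4059], [0.5079, 0.3842], [0.4832, 0.235], [0.3355, 0.258]] [0.4217 0.3208]
```

Call:
move_arm --pt "0 0 -8 4.5 -1.2 0 1" --pt "0 0 -16 9 -2.4 0 1" --pt "0 0 -24 13.5 -3.5 0 1" --pt "0 0 -32 18 -4.6 0 1" --pt "0 0 -40 22.3 -5.8 0 1"

```text
time_s: 2.35
position: [0.4084, -0.3538, 0.2315]
tool_rot: [[0.425, 0.905, 0.0], [0.905, -0.425, -0.0], [-0.0, 0.0, -1.0]]
ft_force: [0.8, -0.1, -0.3]
grip_width: 0.0854
gripper_force: 0.0
```

Call:
move_arm --pt "0 0 -8 0 0 0 1" --pt "0 0 -16 0 0 0 1" --pt "0 0 -24 0 0 0 1" --pt "0 0 -32 0 0 0 1" --pt "0 0 -39 0 0 0 1"

```text
time_s: 2.85
position: [0.4071, -0.3551, 0.2313]
tool_rot: [[-0.239, 0.971, -0.0], [0.971, 0.239, 0.0], [0.0, -0.0, -1.0]]
ft_force: [0.5, 0.2, -0.4]
grip_width: 0.0857
gripper_force: 0.0
```

```bash
cat >> h.py <<'E'
def st():
    o=env.observe(); R=np.array(o["tool_rot"]); return o,R,np.degrees(np.arctan2(R[1,1],R[0,1]))
def go(x,y,z,yaw=None):
    o,R,a=st(); d=R.T@(np.array([x,y,z])-o["position"])*100
    daw=0 if yaw is None else (yaw-a+180)%360-180
    print("t",round(o["time_s"],2),"pos",o["position"].round(4),"ytaw",a.round(2),"-> az",round(-daw,1),"shift cm",d.round(2),"F",o["ft_force"].round(1),"w",round(o["grip_width"],4))
def S(x,y):
    p=np.load("stand.npy"); c,s=np.cos(p[2]),np.sin(p[2]); return np.array([p[0]+c*x-s*y,p[1]+s*x+c*y])/1e3
E
python3 - <<'E'
from h import *
im=env.get_image("wrist"); save(im,"w1.png")
for r in env.tip_of("scraper",im)[:2]: print(r["pixel"],r["conf"],toworld(r["pixel"],im,0,True))
for r in env.outline_of("scraper",im)[:1]:
    b=cv2.boxPoints(cv2.minAreaRect(np.argwhere(r["mask"])[:,::-1].astype(np.float32))); print(b.round(0).tolist(),[toworld(q,im,.022,True)[:2].round(4) for q in b])
go(.407,-.355,.231,13.6); print(-np.array(im["R"]).T@im["t"])
E
```

```text
[253.8, 159.5] 0.69 [ 0.40776274 -0.35409696  0.        ]
t 3.0 pos [ 0.407  -0.3551  0.2313] ytaw 13.36 -> az -0.2 shift cm [ 0.01 -0.    0.03] F [0.7 0.  0.5] w 0.0854
[ 0.38739389 -0.28292331  0.37360225]
```

View pics/w1.png

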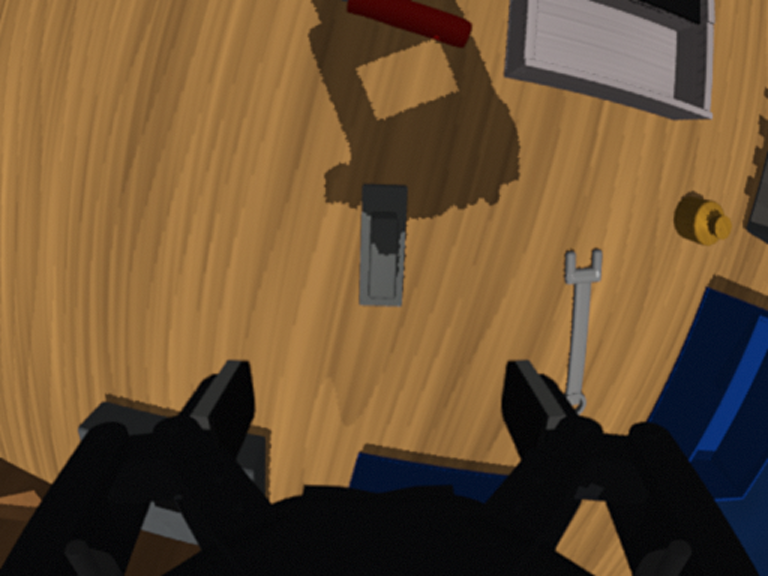

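```bash
python3 - <<'E'
from h import *
im=env.get_image("wrist")
W=np.array([toworld((np.array(q)+.5)/1.5-.5,im,.022,True)[:2] for q in [(363,185),(407,185),(403,305),(359,305)]])
print(W.round(4).tolist(),W.mean(0)); 
for i in range(4): print(np.linalg.norm(W[i]-W[i-1]).round(4))
d=W[0]+W[1]-W[2]-W[3]; print("xyaw",np.degrees(np.arctan2(d[1],d[0]))-90)
c=W.mean(0); go(c[0],c[1],.05,np.degrees(np.arctan2(d[1],d[0]))-90)
E
```

```text
[[0.3827, -0.3106], [0.4163, -0.3025], [0.4375, -0.3999], [0.4017, -0.4084]] [ 0.40953581 -0.35532873]
0.0996
0.0345
0.0996
0.0368
xyaw 11.651093751691846
t 3.05 pos [ 0.407  -0.3551  0.2313] ytaw 13.32 -> az 1.7 shift cm [-0.08  0.24 18.13] F [ 0.4 -0.5  0.3] w 0.0857
```

Call:
move_arm --pt "0 0 1.7 -0.1 0.2 5 1" --pt "0 0 1.7 -0.1 0.2 10 1" --pt "0 0 1.7 -0.1 0.2 15 1" --pt "0 0 1.7 -0.1 0.2 18 1" --pt "0 0 1.7 -0.1 0.2 20 1"

```text
time_s: 3.55
position: [0.4086, -0.3549, 0.0289]
tool_rot: [[-0.202, 0.979, -0.002], [0.979, 0.202, 0.003], [0.003, -0.001, -1.0]]
ft_force: [0.4, 0.3, -0.1]
grip_width: 0.0855
gripper_force: 0.0
```

Call:
move_arm --pt "0 0 0 0 0 0 -0.5" --pt "0 0 0 0 0 0 -1" --pt "0 0 0 0 0 0 -1" --pt "0 0 0 0 0 0 -1" --pt "0 0 0 0 0 0 -1" --squeeze 50

```text
time_s: 4.05
position: [0.4096, -0.356, 0.0324]
tool_rot: [[-0.204, 0.979, 0.001], [0.979, 0.204, -0.002], [-0.002, 0.001, -1.0]]
ft_force: [0.4, 1.8, 4.9]
grip_width: 0.0188
gripper_force: 54.0
```

Call:
move_arm --pt "0 0 0 0 0 0 -1" --pt "0 0 0 0 0 0 -1" --pt "0 0 0 0 0 0 -1"

```text
time_s: 4.35
position: [0.4096, -0.356, 0.0323]
tool_rot: [[-0.205, 0.979, 0.001], [0.979, 0.205, -0.002], [-0.002, 0.001, -1.0]]
ft_force: [-0.5, -0.0, 6.6]
grip_width: 0.0192
gripper_force: 54.2
```

Call:
move_arm --pt "0 0 0 0 0 -3 -1" --pt "0 0 0 0 0 -7 -1" --pt "0 0 0 0 0 -11 -1" --pt "0 0 0 0 0 -15 -1" --pt "0 0 0 0 0 -15 -1"

```text
time_s: 4.85
position: [0.4103, -0.3571, 0.1865]
tool_rot: [[-0.205, 0.979, 0.006], [0.979, 0.205, -0.008], [-0.009, 0.004, -1.0]]
ft_force: [1.1, -0.4, -2.5]
grip_width: 0.019
gripper_force: 53.0
```

```bash
python3 - <<'E'
from h import *
a=S(28,100); print(a, S(-28,100)); go(a[0],a[1],.18,98.46)
E
```

```text
[0.54184726 0.14146452] [0.48645661 0.13322584]
t 4.85 pos [ 0.4103 -0.3571  0.1865] ytaw 11.82 -> az -86.6 shift cm [46.11 23.08  0.33] F [ 1.1 -0.4 -2.5] w 0.019
```

Call:
move_arm --pt "0 0 -8 4 2 0 -1" --pt "0 0 -16 8 4 0 -1" --pt "0 0 -24 12 6 0 -1" --pt "0 0 -32 16 8 0 -1" --pt "0 0 -40 20 10 0 -1"

```text
time_s: 5.35
position: [0.4657, -0.1374, 0.1803]
tool_rot: [[-0.789, 0.614, -0.002], [0.614, 0.789, 0.001], [0.002, -0.0, -1.0]]
ft_force: [0.6, -1.0, -1.8]
grip_width: 0.0191
gripper_force: 52.9
```

```bash
python3 - <<'E'
from h import *
a=S(28,100); go(a[0],a[1],.18,98.46)
E
```

```text
t 5.35 pos [ 0.4657 -0.1374  0.1803] ytaw 52.11 -> az -46.3 shift cm [11.12 26.68  0.04] F [ 0.6 -1.  -1.8] w 0.0191
```

Call:
move_arm --pt "0 0 -8 2 4.5 0 -1" --pt "0 0 -16 4 9 0 -1" --pt "0 0 -24 6 13.5 0 -1" --pt "0 0 -32 8 18 0 -1" --pt "0 0 -40 10 22.5 0 -1"

```text
time_s: 5.85
position: [0.5262, 0.1013, 0.1802]
tool_rot: [[-0.999, -0.037, -0.002], [-0.037, 0.999, -0.0], [0.002, 0.0, -1.0]]
ft_force: [1.4, -0.9, -2.0]
grip_width: 0.0191
gripper_force: 52.9
```

Call:
move_arm --pt "0 0 -6.3 0 0 0 -1" --pt "0 0 -6.3 0 0 0 -1"

```text
time_s: 6.05
position: [0.526, 0.1005, 0.18]
tool_rot: [[-0.99, -0.144, -0.002], [-0.144, 0.99, -0.0], [0.002, 0.0, -1.0]]
ft_force: [-0.2, -0.5, -2.2]
grip_width: 0.0195
gripper_force: 53.0
```

```bash
python3 - <<'E'
from h import *
a=S(28,100); go(a[0],a[1],.085,98.46)
im=env.get_image("top"); save(im,"t1.png")
im=env.get_image("wrist"); cv2.imwrite("pics/w2.png",im["color"][:,:,::-1])
E
```

```text
t 6.05 pos [0.526  0.1005 0.18  ] ytaw 98.3 -> az -0.2 shift cm [-2.18  3.83  9.5 ] F [-0.2 -0.5 -2.2] w 0.0195
```

View pics/w2.png

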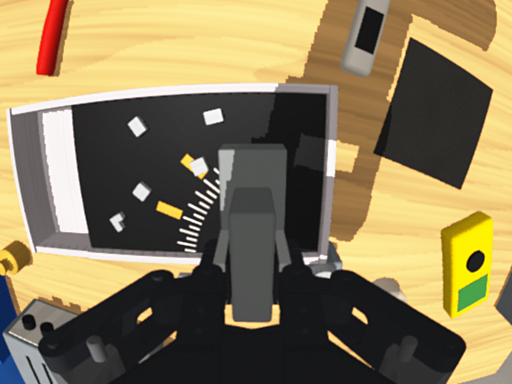

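```bash
python3 - <<'E'
from h import *
im=env.get_image("wrist")
for n,q,z in [("out-82,130",(-86,134),.057),("tray -82,-214",(-86,-218),.059),("tray +82",(86,-218),.059),("edge-82,-130",(-82,-130),.045),("edge+82,-130",(82,-130),.045)]:
    print(n,proj([*S(*q),z],im,True).round(1))
p=np.load("stand.npy")
def inv(w):
    c,s=np.cos(p[2]),np.sin(p[2]); d=np.array(w[:2])*1e3-p[:2]; return np.array([c*d[0]+s*d[1],-s*d[0]+c*d[1]])
for u in [(137,127),(213,117),(198,167),(141,191),(117,221)]: print("chip",inv(toworld(u,im,.053,True)).round(0))
for u in [(169,210),(187,160)]:
    q=inv(toworld(u,im,.045,True)); d=q-[100,130]; print("strip",q.round(0),np.hypot(*d).round(0),np.arctan2(-d[0],-d[1]).round(3))
for k in ["low_mark_mid","high_mark_mid"]:
  for r in env.tip_of(k,im)[:2]:
    q=inv(toworld(r["pixel"],im,.045,True)); d=q-[100,130]; print(k,r["conf"],np.round(r["pixel"]),q.round(0),np.hypot(*d).round(0),np.arctan2(-d[0],-d[1]).round(3))
E
```

```text
out-82,130 [333.2  86.2]
tray -82,-214 [  6.4 111.1]
tray +82 [ 32.1 249.4]
edge-82,-130 [ 70.1 103.6]
edge+82,-130 [ 91.  246.3]
chip [-51. -49.]
chip [-57.  25.]
chip [-11.  10.]
chip [ 12. -51.]
chip [ 45. -83.]
strip [ 35. -25.] 168.0 0.395
strip [-16.  -3.] 176.0 0.72
low_mark_mid 0.57 [172. 211.] [ 36. -22.] 165.0 0.4
high_mark_mid 0.69 [197. 168.] [-8.  7.] 163.0 0.722
```

Call:
move_arm --pt "0 0 0 -2.2 3.8 0 -1" --pt "0 0 0 -2.2 3.8 4 -1" --pt "0 0 0 -2.2 3.8 7 -1" --pt "0 0 0 -2.2 3.8 9 -1" --pt "0 0 0 -2.2 3.8 9.7 -1"

```text
time_s: 6.8
position: [0.5422, 0.1392, 0.0824]
tool_rot: [[-0.99, -0.139, -0.004], [-0.139, 0.99, -0.0], [0.004, 0.0, -1.0]]
ft_force: [0.1, -0.4, -1.3]
grip_width: 0.0191
gripper_force: 52.9
```

Call:
move_arm --pt "0 0 0 0 0 0.1 -1" --pt "0 0 0 0 0 0.2 -1" --pt "0 0 0 0 0 0.3 -1" --pt "0 0 0 0 0 0.4 -1" --pt "0 0 0 0 0 0.4 -1"

```text
time_s: 7.3
position: [0.5432, 0.14, 0.0807]
tool_rot: [[-0.99, -0.141, 0.001], [-0.141, 0.99, 0.0], [-0.001, -0.0, -1.0]]
ft_force: [0.4, 0.0, -2.2]
grip_width: 0.0188
gripper_force: 52.9
```

```bash
python3 - <<'E'
from h import *
a=S(28,100); go(a[0],a[1],.0785,98.46); a=S(28,-140); go(a[0],a[1],.0785,98.46)
E
```

```text
t 7.3 pos [0.5432 0.14   0.0807] ytaw 98.11 -> az -0.4 shift cm [0.11 0.16 0.22] F [ 0.4  0.  -2.2] w 0.0188
t 7.3 pos [0.5432 0.14   0.0807] ytaw 98.11 -> az -0.4 shift cm [ -0.04 -23.83   0.22] F [ 0.4  0.  -2.2] w 0.0188
```

Call:
move_arm --pt "0 0 -0.4 0 0 0.1 -1" --pt "0 0 -0.4 0 0 0.2 -1" --pt "0 0 -0.4 0 0 0.2 -1"

```text
time_s: 7.6
position: [0.543, 0.14, 0.0782]
tool_rot: [[-0.989, -0.148, -0.0], [-0.148, 0.989, -0.0], [0.0, 0.0, -1.0]]
ft_force: [0.4, 0.4, -1.8]
grip_width: 0.0192
gripper_force: 52.9
```

Call:
move_arm --pt "0 0 0 0 0 0.1 -1" --pt "0 0 0 0 0 0.1 -1"

```text
time_s: 7.8
position: [0.5431, 0.14, 0.0774]
tool_rot: [[-0.989, -0.148, 0.0], [-0.148, 0.989, 0.0], [-0.0, -0.0, -1.0]]
ft_force: [-1.1, 0.9, -1.4]
grip_width: 0.0192
gripper_force: 53.0
```

Call:
move_arm --pt "0 0 0 0 -1 0 -1" --pt "0 0 0 0 -2.2 0 -1" --pt "0 0 0 0 -3.4 0 -1" --pt "0 0 0 0 -4.6 0 -1" --pt "0 0 0 0 -6 0 -1"

```text
time_s: 8.3
position: [0.5521, 0.0794, 0.0774]
tool_rot: [[-0.989, -0.148, 0.0], [-0.148, 0.989, 0.0], [-0.0, 0.0, -1.0]]
ft_force: [0.1, 0.6, -0.7]
grip_width: 0.0193
gripper_force: 53.1
```

Call:
move_arm --pt "0 0 0 0 -1.2 0 -1" --pt "0 0 0 0 -2.4 0 -1" --pt "0 0 0 0 -3.6 0 -1" --pt "0 0 0 0 -4.8 0 -1" --pt "0 0 0 0 -6 0 -1"

```text
time_s: 8.8
position: [0.561, 0.0204, 0.0774]
tool_rot: [[-0.989, -0.148, 0.0], [-0.148, 0.989, 0.0], [-0.0, 0.0, -1.0]]
ft_force: [0.6, 1.6, 0.8]
grip_width: 0.0192
gripper_force: 53.2
```

Call:
move_arm --pt "0 0 0 0 -1.2 0 -1" --pt "0 0 0 0 -2.4 0 -1" --pt "0 0 0 0 -3.6 0 -1" --pt "0 0 0 0 -4.8 0 -1" --pt "0 0 0 0 -6 0 -1"

```text
time_s: 9.3
position: [0.5698, -0.0389, 0.0773]
tool_rot: [[-0.989, -0.148, -0.0], [-0.148, 0.989, 0.0], [0.0, 0.0, -1.0]]
ft_force: [-0.3, 2.1, 1.7]
grip_width: 0.0193
gripper_force: 53.5
```

```bash
python3 - <<'E'
from h import *
a=S(28,-145); go(a[0],a[1],.0774,98.46)
im=env.get_image("wrist"); cv2.imwrite("pics/w3.png",im["color"][:,:,::-1])
E
```

```text
t 9.3 pos [ 0.5698 -0.0389  0.0773] ytaw 98.51 -> az 0.1 shift cm [ 0.12 -6.24 -0.01] F [-0.3  2.1  1.7] w 0.0193
```

View pics/w3.png

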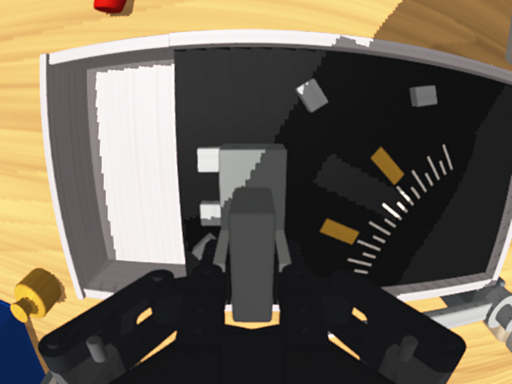

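Call:
move_arm --pt "0 0 0 0 -1.2 0 -1" --pt "0 0 0 0 -2.4 0 -1" --pt "0 0 0 0 -3.6 0 -1" --pt "0 0 0 0 -4.8 0 -1" --pt "0 0 0 0 -6 0 -1"

```text
time_s: 9.85
position: [0.5787, -0.0985, 0.0772]
tool_rot: [[-0.989, -0.148, -0.0], [-0.148, 0.989, -0.0], [0.0, -0.0, -1.0]]
ft_force: [0.1, 0.8, 1.3]
grip_width: 0.0189
gripper_force: 53.2
```

Call:
move_arm --pt "0 0 0 0 -0.8 0 -1" --pt "0 0 0 0 -0.8 0 -1" --pt "0 0 0 0 -0.8 0 -1" --pt "0 0 0 0 -0.8 0 -1"

```text
time_s: 10.25
position: [0.5796, -0.1049, 0.0771]
tool_rot: [[-0.989, -0.148, -0.001], [-0.148, 0.989, 0.0], [0.001, 0.0, -1.0]]
ft_force: [0.4, -0.7, -2.7]
grip_width: 0.0192
gripper_force: 53.0
```

```bash
python3 - <<'E'
from h import *
a=S(-27,100); go(a[0],a[1],.12,98.46)
im=env.get_image("wrist"); cv2.imwrite("pics/w4.png",im["color"][:,:,::-1])
print([(r["pixel"],r["conf"]) for r in env.tip_of("chip1",im)])
p=np.load("stand.npy")
def inv(w):
    c,s=np.cos(p[2]),np.sin(p[2]); d=np.array(w[:2])*1e3-p[:2]; return np.array([c*d[0]+s*d[1],-s*d[0]+c*d[1]])
for k in ["low_mark_mid","high_mark_mid","low_mark","high_mark"]:
  for r in (env.tip_of if "mid" in k else env.outline_of)(k,im)[:2]:
    u=r["pixel"] if "mid" in k else np.argwhere(r["mask"]).mean(0)[::-1]
    q=inv(toworld(u,im,.045,True)); d=q-[100,130]; print(k,r["conf"],np.round(u),q.round(0),np.hypot(*d).round(0),np.arctan2(-d[0],-d[1]).round(3))
E
```

```text
t 10.25 pos [ 0.5796 -0.1049  0.0771] ytaw 98.53 -> az 0.1 shift cm [ 5.58 24.93 -4.28] F [ 0.4 -0.7 -2.7] w 0.0192
[([489.5, 109.1], 0.81), ([409.6, 104.5], 0.55), ([257.3, 149.3], 0.39)]
low_mark_mid 0.56 [425. 232.] [ 38. -22.] 165.0 0.387
high_mark_mid 0.81 [465. 171.] [-9.  6.] 165.0 0.72
low_mark 0.69 [423. 228.] [ 35. -25.] 168.0 0.4
high_mark 0.79 [464. 168.] [-11.   4.] 168.0 0.724
```

View pics/w4.png

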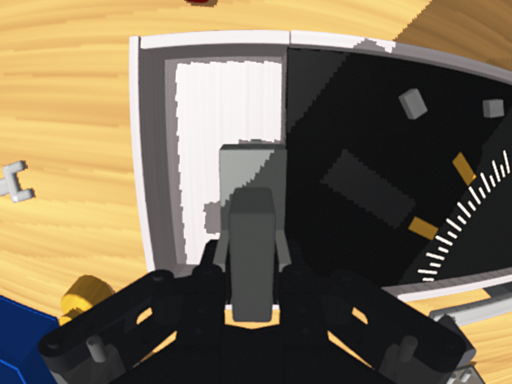

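Call:
move_arm --pt "0 0 0 0 0 -4 -1" --pt "0 0 0 1.4 5 -4 -1" --pt "0 0 0 2.8 10 -4 -1" --pt "0 0 0 4.2 15 -4 -1" --pt "0 0 0 5.6 20 -4 -1"

```text
time_s: 11.05
position: [0.4969, 0.0787, 0.1175]
tool_rot: [[-0.989, -0.148, 0.001], [-0.148, 0.989, 0.0], [-0.001, -0.0, -1.0]]
ft_force: [1.3, 1.3, -1.4]
grip_width: 0.0192
gripper_force: 52.8
```

Call:
move_arm --pt "0 0 0 0 2.5 0 -1" --pt "0 0 0 0 5 0 -1" --pt "0 0 0 0 5 2 -1" --pt "0 0 0 0 5 3.6 -1" --pt "0 0 0 0 5 3.6 -1"

```text
time_s: 11.55
position: [0.4894, 0.1269, 0.0799]
tool_rot: [[-0.989, -0.149, -0.004], [-0.149, 0.989, -0.0], [0.004, 0.0, -1.0]]
ft_force: [0.1, 0.4, -2.9]
grip_width: 0.0197
gripper_force: 52.9
```

```bash
python3 - <<'E'
from h import *
a=S(-27,100); go(a[0],a[1],.0775,98.46)
E
```

```text
t 11.55 pos [0.4894 0.1269 0.0799] ytaw 98.54 -> az 0.1 shift cm [0.1  0.67 0.24] F [ 0.1  0.4 -2.9] w 0.0197
```

Call:
move_arm --pt "0 0 0 0 0 0.2 -1" --pt "0 0 0 0 0 0.35 -1" --pt "0 0 0 0 0 0.35 -1"

```text
time_s: 11.85
position: [0.4908, 0.1265, 0.0783]
tool_rot: [[-0.989, -0.148, 0.001], [-0.148, 0.989, 0.0], [-0.001, -0.0, -1.0]]
ft_force: [0.7, -0.1, -2.9]
grip_width: 0.0191
gripper_force: 52.9
```

Call:
move_arm --pt "0 0 0 0 -1 0 -1" --pt "0 0 0 0 -2.2 0 -1" --pt "0 0 0 0 -3.4 0 -1" --pt "0 0 0 0 -4.6 0 -1" --pt "0 0 0 0 -6 0 -1"

```text
time_s: 12.35
position: [0.4996, 0.066, 0.0779]
tool_rot: [[-0.989, -0.148, 0.0], [-0.148, 0.989, -0.0], [-0.0, -0.0, -1.0]]
ft_force: [0.1, 0.3, -1.5]
grip_width: 0.0191
gripper_force: 52.9
```

Call:
move_arm --pt "0 0 0 0 -1.2 0 -1" --pt "0 0 0 0 -2.4 0 -1" --pt "0 0 0 0 -3.6 0 -1" --pt "0 0 0 0 -4.8 0 -1" --pt "0 0 0 0 -6 0 -1"

```text
time_s: 12.85
position: [0.5084, 0.007, 0.0778]
tool_rot: [[-0.989, -0.148, -0.0], [-0.148, 0.989, 0.0], [0.0, 0.0, -1.0]]
ft_force: [0.1, 0.2, -2.1]
grip_width: 0.0194
gripper_force: 52.9
```

Call:
move_arm --pt "0 0 0 0 -1.2 0 -1" --pt "0 0 0 0 -2.4 0 -1" --pt "0 0 0 0 -3.6 0 -1" --pt "0 0 0 0 -4.8 0 -1" --pt "0 0 0 0 -6 0 -1"

```text
time_s: 13.35
position: [0.5173, -0.0524, 0.0778]
tool_rot: [[-0.989, -0.148, 0.0], [-0.148, 0.989, -0.0], [-0.0, -0.0, -1.0]]
ft_force: [0.6, -0.0, -2.1]
grip_width: 0.0193
gripper_force: 52.9
```

Call:
move_arm --pt "0 0 0 0 -1.2 0 -1" --pt "0 0 0 0 -2.4 0 -1" --pt "0 0 0 0 -3.6 0 -1" --pt "0 0 0 0 -4.8 0 -1" --pt "0 0 0 0 -6 0 -1"

```text
time_s: 13.85
position: [0.5262, -0.1117, 0.0778]
tool_rot: [[-0.989, -0.148, -0.0], [-0.148, 0.989, -0.0], [0.0, -0.0, -1.0]]
ft_force: [0.5, 0.5, -2.6]
grip_width: 0.0191
gripper_force: 52.9
```

Call:
move_arm --pt "0 0 0 0 -0.3 0 -1" --pt "0 0 0 0 -0.3 0 -1" --pt "0 0 0 0 -0.3 0 -1"

```text
time_s: 14.15
position: [0.5264, -0.1134, 0.0778]
tool_rot: [[-0.989, -0.148, -0.0], [-0.148, 0.989, 0.0], [0.0, 0.0, -1.0]]
ft_force: [-0.7, -0.9, -1.5]
grip_width: 0.0189
gripper_force: 53.0
```

Call:
move_arm --pt "0 0 0 0 0 -3 -1" --pt "0 0 0 0 0 -7 -1" --pt "0 0 0 0 5 -10 -1" --pt "0 0 0 0 10 -10 -1" --pt "0 0 0 0 14 -10 -1"

```text
time_s: 14.65
position: [0.5053, 0.0268, 0.179]
tool_rot: [[-0.989, -0.148, 0.002], [-0.148, 0.989, -0.0], [-0.002, -0.0, -1.0]]
ft_force: [0.7, 0.9, -3.8]
grip_width: 0.0192
gripper_force: 52.9
```

```bash
python3 - <<'E'
from h import *
go(.4217,.3208,.18)
im=env.get_image("wrist"); cv2.imwrite("pics/w5.png",im["color"][:,:,::-1])
E
```

```text
t 14.65 pos [0.5053 0.0268 0.179 ] ytaw 98.5 -> az 0 shift cm [ 3.93 30.32 -0.12] F [ 0.7  0.9 -3.8] w 0.0192
```

View pics/w5.png

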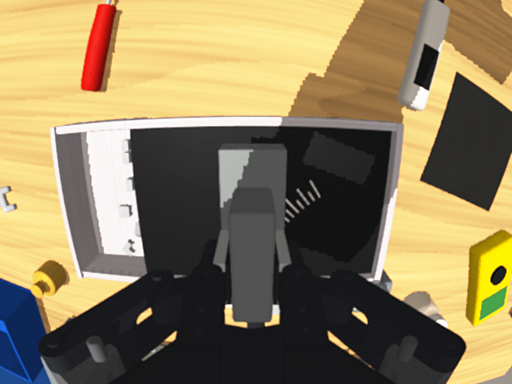

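Call:
move_arm --pt "0 0 0 0.6 5 0 -1" --pt "0 0 0 1.2 10 0 -1" --pt "0 0 0 1.8 15 0 -1" --pt "0 0 0 2.5 20 0 -1" --pt "0 0 0 3 24 0 -1"

```text
time_s: 15.2
position: [0.4389, 0.2603, 0.1779]
tool_rot: [[-0.989, -0.15, -0.0], [-0.15, 0.989, 0.0], [0.0, 0.0, -1.0]]
ft_force: [0.8, -0.2, -3.0]
grip_width: 0.019
gripper_force: 52.7
```

```bash
python3 - <<'E'
from h import *
im=env.get_image("wrist"); cv2.imwrite("pics/w6.png",im["color"][:,:,::-1])
r=env.tip_of("mat",im); print([(q["pixel"],q["conf"],toworld(q["pixel"],im,.0,True).round(4)) for q in r[:2]])
m=env.outline_of("mat",im)
if m: 
    k=np.argwhere(m[0]["mask"]).mean(0)[::-1]; print("centroid",k,toworld(k,im,.003,True))
t=env.get_image("top"); c=t["color"][140:240,180:340,::-1]; cv2.imwrite("pics/t2.png",cv2.resize(c,None,fx=5,fy=5,interpolation=cv2.INTER_CUBIC))
r=env.tip_of("mat",t); print([(q["pixel"],q["conf"],toworld(q["pixel"],t,0).round(4)) for q in r[:2]])
print([(np.round(q["pixel"]),round(q["conf"],2)) for q in env.tip_of("chip1",t)])
go(.4217,.3208,.06)
E
```

```text
[([308.5, 163.0], 0.92, array([0.4198, 0.321 , 0.    ]))]
centroid [317.75328947 154.69124847] [0.4083519  0.32878383 0.003     ]
[([152.9, 224.5], 0.73, array([0.4158, 0.3277, 0.    ]))]
[(array([293., 163.]), 0.52), (array([293., 177.]), 0.51)]
t 15.5 pos [0.4406 0.2572 0.1777] ytaw 98.49 -> az 0 shift cm [ 0.93  6.58 11.77] F [ 0.4 -0.3 -2.1] w 0.0191
```

View pics/t2.png

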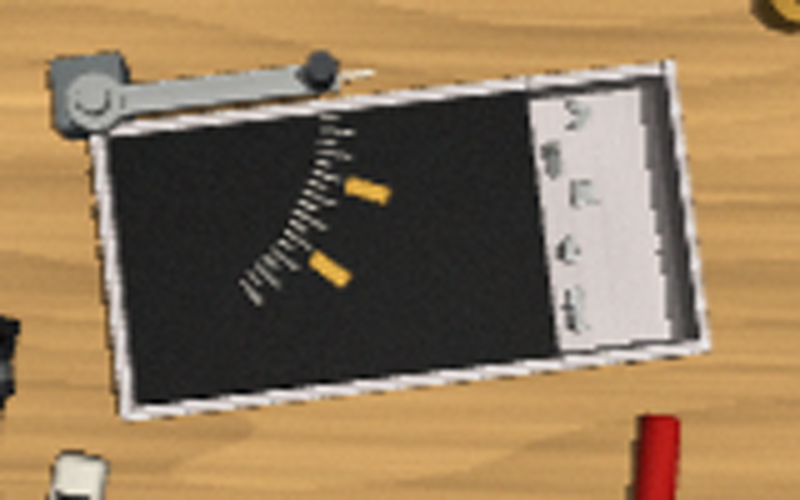

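View pics/w6.png

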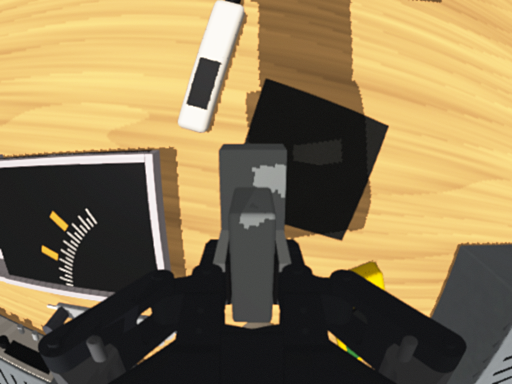

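```bash
python3 - <<'E'
from h import *
im=env.get_image("wrist")
W=[toworld(q,im,.003,True)[:2] for q in [(266,80),(342,239),(388,127)]]
print(np.round(W,4).tolist()); c=(W[0]+W[1])/2; print(c,np.linalg.norm(W[0]-W[1]),np.linalg.norm(W[0]-W[2]))
go(.4205,.3205,.06)
E
```

```text
[[0.3399, 0.2568], [0.5069, 0.3786], [0.3638, 0.4024]]
[0.42336397 0.31773318] 0.206687930188906 0.14747248556243225
t 15.55 pos [0.4408 0.2569 0.1778] ytaw 98.45 -> az 0 shift cm [ 1.07  6.59 11.78] F [ 0.6 -0.6 -1.6] w 0.0193
```

Call:
move_arm --pt "0 0 0 0.9 4 0 -1" --pt "0 0 0 0.9 6.5 3 -1" --pt "0 0 0 0.9 6.5 7 -1" --pt "0 0 0 0.9 6.5 11 -1" --pt "0 0 0 0.9 6.5 13.3 -1"

```text
time_s: 16.05
position: [0.4215, 0.3193, 0.0422]
tool_rot: [[-0.989, -0.146, -0.003], [-0.146, 0.989, -0.002], [0.003, -0.001, -1.0]]
ft_force: [-0.9, 0.4, -2.0]
grip_width: 0.0191
gripper_force: 52.9
```

Call:
move_arm --pt "0 0 0 0 0 0.2 -1" --pt "0 0 0 0 0 0.4 -1" --pt "0 0 0 0 0 0.6 -1" --pt "0 0 0 0 0 0.8 -1" --pt "0 0 0 0 0 0.8 -1"

```text
time_s: 16.55
position: [0.4224, 0.3207, 0.0375]
tool_rot: [[-0.989, -0.148, 0.001], [-0.148, 0.989, 0.001], [-0.001, 0.0, -1.0]]
ft_force: [-0.2, 0.6, -2.3]
grip_width: 0.0196
gripper_force: 52.9
```

Call:
move_arm --pt "0 0 0 0 0 0.1 -1" --pt "0 0 0 0 0 0.2 -1" --pt "0 0 0 0 0 0.2 -1"

```text
time_s: 16.85
position: [0.4222, 0.3208, 0.0353]
tool_rot: [[-0.989, -0.148, 0.001], [-0.148, 0.989, 0.0], [-0.001, 0.0, -1.0]]
ft_force: [-1.7, -0.3, 3.1]
grip_width: 0.0193
gripper_force: 53.5
```

Call:
move_arm --pt "0 0 0 0 0 0.1 -1" --pt "0 0 0 0 0 0.1 -1"

```text
time_s: 17.05
position: [0.4222, 0.3209, 0.0353]
tool_rot: [[-0.989, -0.148, 0.001], [-0.148, 0.989, 0.001], [-0.001, 0.0, -1.0]]
ft_force: [-5.0, -0.8, 14.1]
grip_width: 0.0193
gripper_force: 55.2
```

Call:
move_arm --pt "0 0 0 0 0 -0.1 0" --pt "0 0 0 0 0 -0.1 0.3" --pt "0 0 0 0 0 -0.1 0.3" --pt "0 0 0 0 0 -0.1 0.3" --pt "0 0 0 0 0 -0.1 0.3"

```text
time_s: 17.55
position: [0.4221, 0.3206, 0.0347]
tool_rot: [[-0.989, -0.148, -0.0], [-0.148, 0.989, -0.0], [0.0, -0.0, -1.0]]
ft_force: [0.0, 0.2, -0.2]
grip_width: 0.0559
gripper_force: 0.0
```

Call:
move_arm --pt "0 0 0 0 0 -2 0.3" --pt "0 0 0 0 0 -5 0.3" --pt "0 0 0 0 0 -9 0.3" --pt "0 0 0 0 0 -13 0.3" --pt "0 0 0 0 0 -17 0.3"

```text
time_s: 18.05
position: [0.4218, 0.3205, 0.2064]
tool_rot: [[-0.989, -0.148, -0.0], [-0.148, 0.989, -0.0], [0.0, -0.0, -1.0]]
ft_force: [0.4, 1.0, 1.1]
grip_width: 0.0554
gripper_force: 0.0
```

```bash
python3 - <<'E'
from h import *
im=env.get_image("wrist"); cv2.imwrite("pics/w7.png",im["color"][:,:,::-1])
print([(r["pixel"],r["conf"],toworld(r["pixel"],im,.003,True)) for r in env.tip_of("scraper",im)[:1]])
t=env.get_image("top")
p=np.load("stand.npy")
def inv(w):
    c,s=np.cos(p[2]),np.sin(p[2]); d=np.array(w[:2])*1e3-p[:2]; return np.array([c*d[0]+s*d[1],-s*d[0]+c*d[1]])
f=lambda a,b:((a+.5)/5+179.5,(b+.5)/5+139.5)
for n,u,z in [("pivpin",f(94,95),.101),("post",f(322,66),.118),("tip",f(375,72),.072),("rim +82+130in",f(110,138),.045),("in -82+130",f(135,405),.045),("s1",f(367,190),.045),("s1in",f(345,183),.045),("s1out",f(390,197),.045),("s2",f(330,269),.045),("s2in",f(312,253),.045),("s2out",f(349,284),.045)]:
    q=inv(toworld(u,t,z)); d=q-[100,130]; print(n,q.round(1),np.hypot(*d).round(0),np.arctan2(-d[0],-d[1]).round(3))
go(*S(125,-5),.22,98.5); print(S(125,-5))
E
```

```text
[([251.3, 166.1], 0.68, array([0.42154031, 0.31965753, 0.003     ]))]
pivpin [103.3 128.3] 4.0 -1.092
post [101.7  -5.7] 136.0 -0.013
tip [102.3 -37.5] 167.0 -0.013
rim +82+130in [ 85.4 127.1] 15.0 1.377
in -82+130 [-78.2 130.6] 178.0 1.574
s1 [ 35.  -24.9] 168.0 0.397
s1in [ 40.9 -12. ] 154.0 0.394
s1out [ 29.1 -38.3] 183.0 0.399
s2 [-10.3   3.4] 168.0 0.717
s2in [ 0.7 13.1] 153.0 0.704
s2out [-20.8  -7. ] 183.0 0.723
t 18.2 pos [0.4228 0.321  0.2069] ytaw 98.52 -> az 0.0 shift cm [-18.81 -30.03  -1.26] F [-0.6  1.1 -1.1] w 0.0555
[0.65323932 0.05187764]
```

View pics/w7.png

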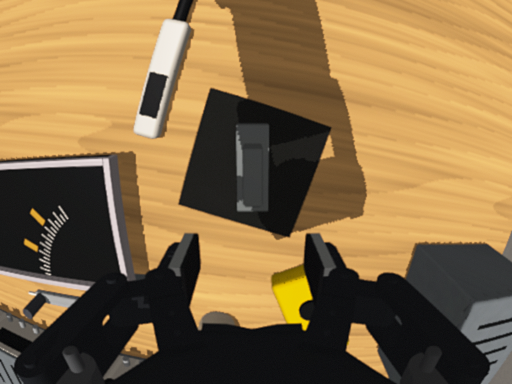

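```bash
python3 - <<'E'
from h import *
p=np.load("stand.npy"); o=S(3,-1.2)*1e3; p[:2]=o; np.save("stand.npy",p); print(p)
go(*S(138,-5),.20,98.5); print(S(138,-5),S(100,-5))
E
```

```text
[5.32007783e+02 3.76877220e+01 1.47655388e-01 3.61186629e+00]
t 18.2 pos [0.4228 0.321  0.2069] ytaw 98.52 -> az 0.0 shift cm [-20.4  -30.15   0.75] F [-0.6  1.1 -1.1] w 0.0555
[0.66924177 0.05304461] [0.63165525 0.04745407]
```

Call:
move_arm --pt "0 0 0 -2.5 -3.7 0 0" --pt "0 0 0 -5 -7.5 0 -1" --pt "0 0 0 -7.5 -11.2 0 -1" --pt "0 0 0 -10 -15 0 -1" --pt "0 0 0 -12.6 -18.7 0 -1" --squeeze 40

```text
time_s: 18.7
position: [0.5748, 0.1527, 0.203]
tool_rot: [[-0.989, -0.148, -0.003], [-0.148, 0.989, -0.0], [0.003, 0.0, -1.0]]
ft_force: [-0.4, 0.1, -0.5]
grip_width: 0.0
gripper_force: 0.0
```

Call:
move_arm --pt "0 0 0 -2.5 -3.7 0 -1" --pt "0 0 0 -5 -7.5 0 -1" --pt "0 0 0 -7.8 -11.4 0 -1" --pt "0 0 0 -7.8 -11.4 0 -1"

```text
time_s: 19.1
position: [0.6706, 0.0483, 0.2012]
tool_rot: [[-0.99, -0.143, -0.003], [-0.143, 0.99, -0.001], [0.003, -0.0, -1.0]]
ft_force: [-0.3, 0.6, -0.7]
grip_width: -0.0001
gripper_force: 0.0
```

```bash
python3 - <<'E'
from h import *
go(*S(138,-5),.09,98.46)
im=env.get_image("wrist"); cv2.imwrite("pics/w8.png",im["color"][:,:,::-1])
print(proj([*S(100,-5),.118],im,True),proj([*S(100,-35),.072],im,True),proj([*S(100,130),.101],im,True))
for k,z in [("post",.118),("pivot",.085),("pointer_tip",.072)]:
  for r in env.tip_of(k,im)[:1]: print(k,r["pixel"],r["conf"],toworld(r["pixel"],im,z,True))
E
```

```text
t 19.1 pos [0.6706 0.0483 0.2012] ytaw 98.21 -> az -0.2 shift cm [ 0.03  0.49 11.12] F [-0.3  0.6 -0.7] w -0.0001
[258.22438618 151.43488563] [224.60090773 143.51540851] [406.31331249 151.27334592]
post [259.8, 150.8] 0.75 [0.6309899 0.0485777 0.118    ]
pivot [399.5, 145.6] 0.87 [0.60897805 0.18143849 0.085     ]
pointer_tip [226.7, 138.8] 0.69 [0.63145061 0.01914609 0.072     ]
```

View pics/w8.png

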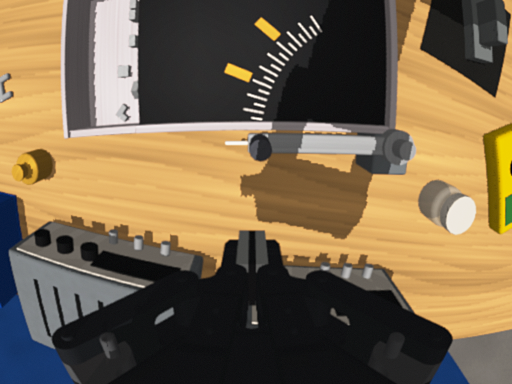

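Call:
move_arm --pt "0 0 0 0 0.4 3 -1" --pt "0 0 0 0 0.4 7 -1" --pt "0 0 0 0 0.4 10 -1" --pt "0 0 0 0 0.4 11 -1" --pt "0 0 0 0 0.4 11.1 -1"

```text
time_s: 19.8
position: [0.6671, 0.058, 0.0932]
tool_rot: [[-0.989, -0.149, -0.002], [-0.149, 0.989, 0.0], [0.002, 0.001, -1.0]]
ft_force: [0.7, -0.8, 0.9]
grip_width: -0.0001
gripper_force: 0.0
```

Call:
move_arm --pt "0 0 0 0.3 0 0 -1" --pt "0 0 0 0.6 0 0 -1" --pt "0 0 0 0.9 0 0 -1" --pt "0 0 0 1.2 0 0 -1" --pt "0 0 0 1.2 0 0 -1"

```text
time_s: 20.3
position: [0.6556, 0.0553, 0.0943]
tool_rot: [[-0.989, -0.148, 0.0], [-0.148, 0.989, -0.0], [-0.0, -0.0, -1.0]]
ft_force: [-0.1, -0.1, 0.1]
grip_width: 0.0001
gripper_force: 0.0
```

```bash
python3 - <<'E'
from h import *
go(*S(120,-5),.09,98.46)
E
```

```text
t 20.3 pos [0.6556 0.0553 0.0943] ytaw 98.51 -> az 0.0 shift cm [ 0.49 -0.42  0.43] F [-0.1 -0.1  0.1] w 0.0001
```

Call:
move_arm --pt "0 0 0 0 -0.4 0.1 -1" --pt "0 0 0 0.15 -0.4 0.1 -1" --pt "0 0 0 0.3 -0.4 0.1 -1" --pt "0 0 0 0.3 -0.4 0.1 -1"

```text
time_s: 20.7
position: [0.6534, 0.0509, 0.0928]
tool_rot: [[-0.989, -0.148, -0.0], [-0.148, 0.989, 0.0], [0.0, 0.0, -1.0]]
ft_force: [0.6, 0.0, -0.2]
grip_width: -0.0001
gripper_force: 0.0
```

Call:
move_arm --pt "0 0 0 0.1 0 0 -1" --pt "0 0 0 0.2 0 0 -1" --pt "0 0 0 0.2 0 0 -1"

```text
time_s: 21.0
position: [0.6517, 0.0507, 0.0929]
tool_rot: [[-0.989, -0.148, 0.001], [-0.148, 0.989, 0.0], [-0.001, -0.0, -1.0]]
ft_force: [2.0, 0.3, -1.8]
grip_width: -0.0002
gripper_force: 0.8
```

Call:
move_arm --pt "0 0 0 0.1 0 0 -1" --pt "0 0 0 0.2 0 0 -1" --pt "0 0 0 0.2 0 0 -1"

```text
time_s: 21.3
position: [0.6496, 0.0503, 0.0928]
tool_rot: [[-0.989, -0.148, 0.0], [-0.148, 0.989, -0.0], [-0.0, -0.0, -1.0]]
ft_force: [1.5, -0.5, -0.8]
grip_width: -0.0004
gripper_force: 0.9
```

Call:
move_arm --pt "0 0 1.1 0.27 -0.04 0 -1" --pt "0 0 2.3 0.54 -0.07 0 -1" --pt "0 0 3.4 0.81 -0.1 0 -1" --pt "0 0 4.6 1.08 -0.12 0 -1" --pt "0 0 5.7 1.35 -0.13 0 -1"

```text
time_s: 21.8
position: [0.6362, 0.0472, 0.0929]
tool_rot: [[-0.999, -0.047, 0.0], [-0.047, 0.999, 0.0], [-0.0, 0.0, -1.0]]
ft_force: [3.1, 1.6, -1.6]
grip_width: 0.0002
gripper_force: 1.7
```

Call:
move_arm --pt "0 0 1.1 0.27 -0.04 0 -1" --pt "0 0 2.3 0.54 -0.07 0 -1" --pt "0 0 3.4 0.81 -0.1 0 -1" --pt "0 0 4.6 1.08 -0.12 0 -1" --pt "0 0 5.7 1.35 -0.13 0 -1"

```text
time_s: 22.3
position: [0.623, 0.0452, 0.0929]
tool_rot: [[-0.999, 0.052, 0.001], [0.052, 0.999, 0.0], [-0.001, 0.0, -1.0]]
ft_force: [4.2, 3.0, -1.8]
grip_width: 0.0001
gripper_force: 2.2
```

Call:
move_arm --pt "0 0 1.1 0.27 -0.04 0 -1" --pt "0 0 2.3 0.54 -0.07 0 -1" --pt "0 0 3.4 0.81 -0.1 0 -1" --pt "0 0 4.6 1.08 -0.12 0 -1" --pt "0 0 5.7 1.35 -0.13 0 -1"

```text
time_s: 22.8
position: [0.6098, 0.0446, 0.0931]
tool_rot: [[-0.989, 0.151, 0.002], [0.151, 0.989, 0.0], [-0.002, 0.0, -1.0]]
ft_force: [5.7, 3.0, -0.9]
grip_width: -0.0001
gripper_force: 2.7
```

Call:
move_arm --pt "0 0 1.1 0.27 -0.04 0 -1" --pt "0 0 2.3 0.54 -0.07 0 -1" --pt "0 0 3.4 0.81 -0.1 0 -1" --pt "0 0 4 0.94 -0.11 0 -1" --pt "0 0 4 0.94 -0.11 0 -1"

```text
time_s: 23.3
position: [0.6005, 0.0448, 0.0931]
tool_rot: [[-0.976, 0.219, 0.002], [0.219, 0.976, 0.0], [-0.002, 0.0, -1.0]]
ft_force: [6.0, 2.8, -1.5]
grip_width: 0.0001
gripper_force: 2.8
```

```bash
cat >> h.py <<'E'
def theta():
    p=np.load("stand.npy"); o,R,a=st(); pv=S(100,130)
    pr=o["position"][:2]+R[:2,0]*.020-pv; c,s=np.cos(p[2]),np.sin(p[2]); q=[c*pr[0]+s*pr[1],-s*pr[0]+c*pr[1]]
    print("theta",np.arctan2(-q[0],-q[1]).round(4),"r",np.hypot(*q).round(4),"F",np.linalg.norm(o["ft_force"]).round(1))
def seen(im,z=.072,fish=True):
    p=np.load("stand.npy")
    for k,zz in [("pointer_tip",.072),("post",.118),("low_mark_mid",.045),("high_mark_mid",.045)]:
        for r in env.tip_of(k,im)[:1]:
            w=toworld(r["pixel"],im,zz,fish)[:2]-S(100,130); c,s=np.cos(p[2]),np.sin(p[2]); q=[c*w[0]+s*w[1],-s*w[0]+c*w[1]]
            print(k,round(r["conf"],2),np.round(r["pixel"],1),"th",np.arctan2(-q[0],-q[1]).round(3),"r",np.hypot(*q).round(3))
E
python3 - <<'E'
from h import *
theta(); im=env.get_image("wrist"); cv2.imwrite("pics/w9.png",im["color"][:,:,::-1]); seen(im)
t=env.get_image("top"); seen(t,fish=False); cv2.imwrite("pics/t3.png",cv2.resize(t["color"][140:240,180:340,::-1],None,fx=5,fy=5,interpolation=cv2.INTER_CUBIC))
E
```

```text
theta 0.3774 r 0.1353 F 6.8
pointer_tip 0.8 [204.1 195.4] th 0.394 r 0.164
post 0.81 [258.7 232.7] th 0.385 r 0.133
low_mark_mid 0.93 [212.7 176.8] th 0.42 r 0.162
high_mark_mid 0.92 [225.2 101.2] th 0.73 r 0.164
pointer_tip 0.78 [252.8 173.6] th 0.365 r 0.165
post 0.66 [244.  171.5] th 0.407 r 0.139
low_mark_mid 0.73 [239.7 172.6] th 0.394 r 0.125
```

View pics/w9.png

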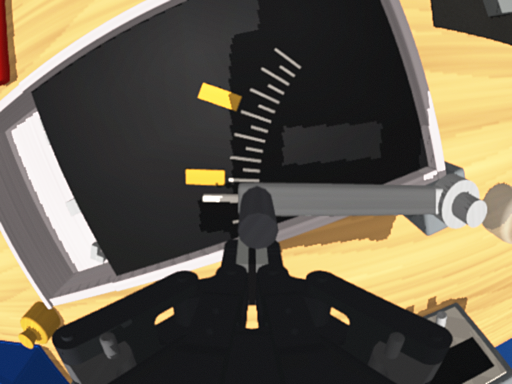

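```bash
python3 - <<'E'
from h import *
im=env.get_image("wrist"); p=np.load("stand.npy")
c,s=np.cos(p[2]),np.sin(p[2])
def loc(u,z):
    w=(toworld(u,im,z,True)[:2]-p[:2]/1e3)*1e3; return np.array([c*w[0]+s*w[1],-s*w[0]+c*w[1]])
for n,u,z in [("pin",(468,208),.101),("tip",(202,199),.072),("ptr mid",(215,198.5),.072),("s1 in",(225.5,177.5),.045),("s1 out",(186,176.5),.045),("s2in",(239,104),.045),("s2out",(200,90),.045)]:
    q=loc(u,z); d=q-[100,130]; print(n,q.round(1),np.hypot(*d).round(1),np.arctan2(-d[0],-d[1]).round(3))
print(proj([*S(100,130),.101],im,True))
for th in (.37,.39,.41): print(th,proj([*S(100-165*np.sin(th),130-165*np.cos(th)),.072],im,True).round(1))
# grey-level: strip & pointer picks by colour
a=im["color"].astype(int); m=(a[...,0]>150)&(a[...,2]<90)&(a[...,0]-a[...,2]>90)
n,l,st_,cen=cv2.connectedComponentsWithStats(m.astype(np.uint8))
for i in range(1,n):
    if 150<st_[i,4]<1200 and st_[i,1]<220: q=loc(cen[i],.045); d=q-[100,130]; print("brass",cen[i].round(1),st_[i,4],q.round(1),np.hypot(*d).round(1),np.arctan2(-d[0],-d[1]).round(3))
E
```

```text
pin [ 92.4 124.4] 9.4 0.94
tip [ 38.8 -23.6] 165.4 0.379
ptr mid [ 41.3 -16.3] 157.7 0.382
s1 in [ 37.6 -10.6] 153.8 0.418
s1 out [ 27.2 -35.2] 180.6 0.415
s2in [-4.  15.5] 154.7 0.737
s2out [-21.8  -4.2] 181.2 0.737
[475.08021825 215.48705539]
0.37 [202.7 201.4]
0.39 [202.5 196.1]
0.41 [202.4 190.7]
brass [221.6  97.5] 382 [-12.    6.8] 166.5 0.738
brass [204.6 176.5] 615 [ 31.8 -23.4] 167.8 0.418
```

View pics/t3.png

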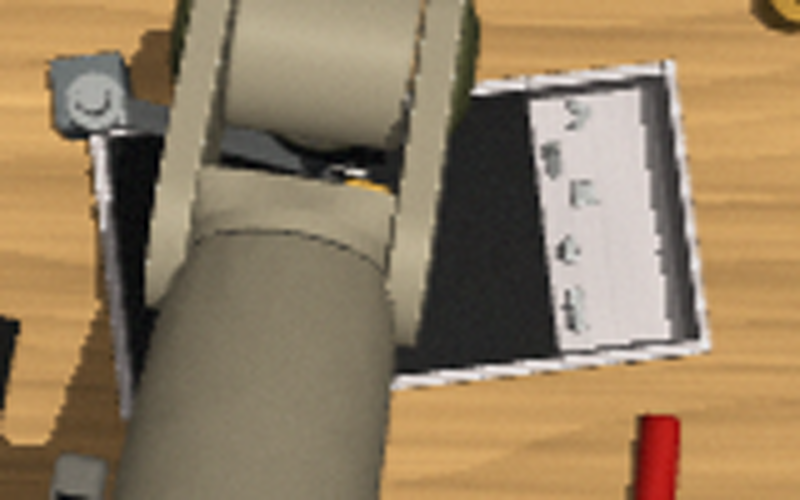

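Call:
move_arm --pt "0 0 1 0.24 -0.03 0 -1" --pt "0 0 2.1 0.5 -0.06 0 -1" --pt "0 0 2.1 0.5 -0.06 0 -1" --pt "0 0 2.1 0.5 -0.06 0 -1"

```text
time_s: 24.25
position: [0.5957, 0.0453, 0.0932]
tool_rot: [[-0.967, 0.255, 0.002], [0.255, 0.967, -0.0], [-0.002, 0.001, -1.0]]
ft_force: [6.6, 2.4, -1.8]
grip_width: -0.0
gripper_force: 3.0
```

```bash
python3 - <<'E'
from h import *
theta(); im=env.get_image("wrist"); seen(im); cv2.imwrite("pics/w10.png",cv2.resize(im["color"][80:230,140:340,::-1],None,fx=4,fy=4,interpolation=cv2.INTER_CUBIC))
for th in (.40,.415,.43): print(th,proj([*S(100-165*np.sin(th),130-165*np.cos(th)),.072],im,True).round(1))
E
```

```text
theta 0.4125 r 0.1353 F 7.3
pointer_tip 0.94 [204.  195.3] th 0.429 r 0.164
post 0.63 [260.3 232. ] th 0.423 r 0.133
low_mark_mid 0.57 [209.5 185.2] th 0.419 r 0.165
high_mark_mid 0.62 [219.6 108.5] th 0.731 r 0.165
0.4 [202.9 203.1]
0.415 [202.7 199.1]
0.43 [202.6 195.1]
```

View pics/w10.png

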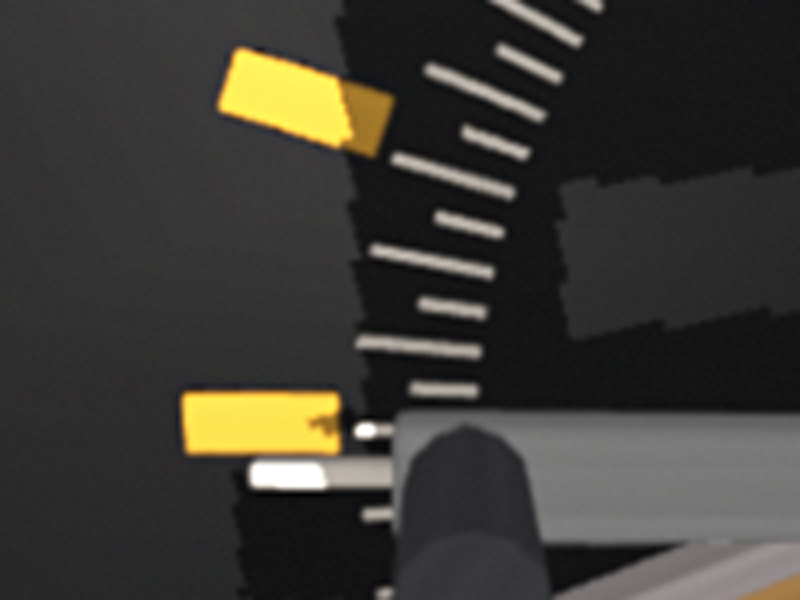

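Call:
move_arm --pt "0 0 0 0 0 0 -1" --pt "0 0 0 0 0 0 -1" --pt "0 0 0 0 0 0 -1" --pt "0 0 0 0 0 0 -1" --pt "0 0 0 0 0 0 -1"

```text
time_s: 25.0
position: [0.5958, 0.0453, 0.0932]
tool_rot: [[-0.967, 0.255, 0.003], [0.255, 0.967, -0.0], [-0.002, 0.001, -1.0]]
ft_force: [6.7, 2.3, -2.1]
grip_width: -0.0001
gripper_force: 3.0
```

Call:
move_arm --pt "0 0 0 0 0 0 -1" --pt "0 0 0 0 0 0 -1" --pt "0 0 0 0 0 0 -1" --pt "0 0 0 0 0 0 -1" --pt "0 0 0 0 0 0 -1"

```text
time_s: 25.5
position: [0.5958, 0.0453, 0.0932]
tool_rot: [[-0.967, 0.255, 0.002], [0.255, 0.967, -0.0], [-0.002, 0.001, -1.0]]
ft_force: [7.3, 2.1, -1.4]
grip_width: -0.0001
gripper_force: 3.0
```

Call:
move_arm --pt "0 0 0 0 0 0 -1" --pt "0 0 0 0 0 0 -1" --pt "0 0 0 0 0 0 -1" --pt "0 0 0 0 0 0 -1" --pt "0 0 0 0 0 0 -1"

```text
time_s: 26.0
position: [0.5958, 0.0453, 0.0931]
tool_rot: [[-0.967, 0.255, 0.002], [0.255, 0.967, -0.0], [-0.002, 0.001, -1.0]]
ft_force: [6.4, 1.9, -1.9]
grip_width: 0.0001
gripper_force: 3.0
```

Call:
move_arm --pt "0 0 0 0 0 0 -1" --pt "0 0 0 0 0 0 -1" --pt "0 0 0 0 0 0 -1" --pt "0 0 0 0 0 0 -1" --pt "0 0 0 0 0 0 -1"

```text
time_s: 26.5
position: [0.5958, 0.0453, 0.0931]
tool_rot: [[-0.967, 0.255, 0.002], [0.255, 0.967, -0.0], [-0.002, 0.001, -1.0]]
ft_force: [6.8, 3.2, -1.9]
grip_width: 0.0002
gripper_force: 3.0
```

Call:
move_arm --pt "0 0 0 0 0 0 -1" --pt "0 0 0 0 0 0 -1" --pt "0 0 0 0 0 0 -1" --pt "0 0 0 0 0 0 -1" --pt "0 0 0 0 0 0 -1"

```text
time_s: 27.0
position: [0.5958, 0.0453, 0.0932]
tool_rot: [[-0.967, 0.255, 0.002], [0.255, 0.967, -0.0], [-0.002, 0.001, -1.0]]
ft_force: [6.4, 1.9, -1.0]
grip_width: -0.0002
gripper_force: 3.0
```

Call:
move_arm --pt "0 0 1.1 0.27 -0.04 0 -1" --pt "0 0 2.3 0.54 -0.07 0 -1" --pt "0 0 3.4 0.81 -0.1 0 -1" --pt "0 0 4.6 1.08 -0.12 0 -1" --pt "0 0 5.7 1.35 -0.13 0 -1"

```text
time_s: 27.5
position: [0.5827, 0.0473, 0.0933]
tool_rot: [[-0.937, 0.35, 0.004], [0.35, 0.937, -0.0], [-0.003, 0.001, -1.0]]
ft_force: [9.6, 2.4, -2.4]
grip_width: -0.0004
gripper_force: 3.7
```

Call:
move_arm --pt "0 0 1.1 0.27 -0.04 0 -1" --pt "0 0 2.3 0.54 -0.07 0 -1" --pt "0 0 3.4 0.81 -0.1 0 -1" --pt "0 0 4.6 1.08 -0.12 0 -1" --pt "0 0 5.7 1.35 -0.13 0 -1"

```text
time_s: 28.0
position: [0.57, 0.0506, 0.0933]
tool_rot: [[-0.897, 0.442, 0.004], [0.442, 0.897, -0.001], [-0.004, 0.001, -1.0]]
ft_force: [9.9, 2.0, -3.7]
grip_width: -0.0
gripper_force: 4.2
```

Call:
move_arm --pt "0 0 1.1 0.27 -0.04 0 -1" --pt "0 0 2.3 0.54 -0.07 0 -1" --pt "0 0 3.4 0.81 -0.1 0 -1" --pt "0 0 4.6 1.08 -0.12 0 -1" --pt "0 0 5.7 1.35 -0.13 0 -1"

```text
time_s: 28.5
position: [0.5576, 0.0551, 0.0934]
tool_rot: [[-0.849, 0.529, 0.005], [0.529, 0.849, -0.001], [-0.005, 0.002, -1.0]]
ft_force: [10.8, 0.1, -3.3]
grip_width: 0.0003
gripper_force: 4.7
```

Call:
move_arm --pt "0 0 0.6 0.14 -0.02 0 -1" --pt "0 0 0.9 0.2 -0.03 0 -1" --pt "0 0 0.9 0.2 -0.03 0 -1"

```text
time_s: 28.8
position: [0.5558, 0.0559, 0.0934]
tool_rot: [[-0.841, 0.541, 0.005], [0.541, 0.841, -0.001], [-0.005, 0.002, -1.0]]
ft_force: [11.3, 1.4, -3.4]
grip_width: -0.0001
gripper_force: 4.5
```

```bash
python3 - <<'E'
from h import *
theta(); im=env.get_image("wrist"); seen(im); cv2.imwrite("pics/w11.png",cv2.resize(im["color"][80:230,140:340,::-1],None,fx=4,fy=4,interpolation=cv2.INTER_CUBIC))
for th in (.70,.715,.73,.745): print(th,proj([*S(100-165*np.sin(th),130-165*np.cos(th)),.072],im,True).round(1))
E
```

```text
theta 0.7153 r 0.1355 F 11.9
pointer_tip 0.82 [206.6 196.7] th 0.726 r 0.163
post 0.71 [257.5 232.6] th 0.72 r 0.134
low_mark_mid 0.48 [226.8 250.1] th 0.412 r 0.163
high_mark_mid 0.7 [210.8 182.5] th 0.731 r 0.164
0.7 [204.  203.5]
0.715 [203.8 199.6]
0.73 [203.6 195.6]
0.745 [203.4 191.5]
```

View pics/w11.png

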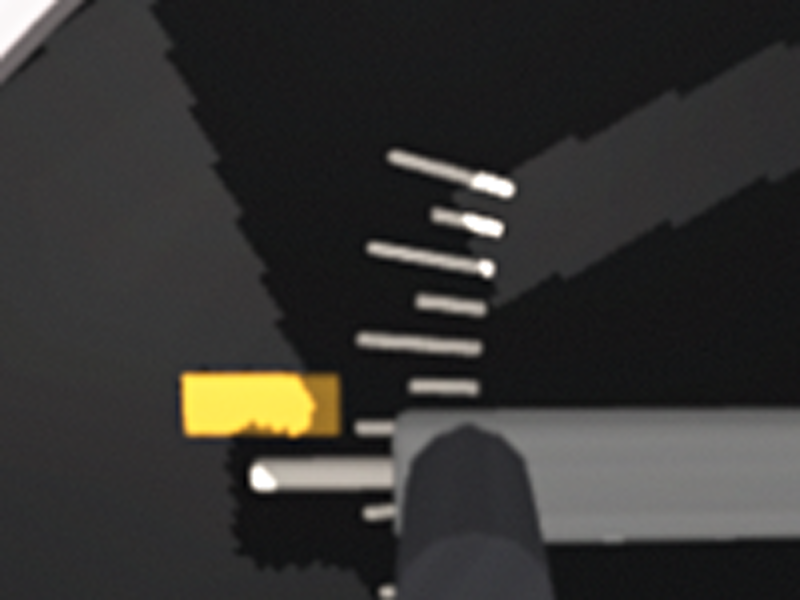

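Call:
move_arm --pt "0 0 0.5 0.1 -0.02 0 -1" --pt "0 0 0.9 0.2 -0.03 0 -1" --pt "0 0 0.9 0.2 -0.03 0 -1" --pt "0 0 0.9 0.2 -0.03 0 -1" --pt "0 0 0.9 0.2 -0.03 0 -1"

```text
time_s: 29.55
position: [0.5541, 0.0566, 0.0934]
tool_rot: [[-0.832, 0.554, 0.005], [0.554, 0.832, -0.001], [-0.005, 0.002, -1.0]]
ft_force: [11.1, -0.0, -3.6]
grip_width: 0.0001
gripper_force: 4.6
```

Call:
move_arm --pt "0 0 0 0 0 0 -1" --pt "0 0 0 0 0 0 -1" --pt "0 0 0 0 0 0 -1" --pt "0 0 0 0 0 0 -1" --pt "0 0 0 0 0 0 -1"

```text
time_s: 30.05
position: [0.5541, 0.0566, 0.0934]
tool_rot: [[-0.832, 0.554, 0.005], [0.554, 0.832, -0.001], [-0.005, 0.002, -1.0]]
ft_force: [11.1, -0.3, -4.4]
grip_width: 0.0002
gripper_force: 4.6
```

Call:
move_arm --pt "0 0 0 0 0 0 -1" --pt "0 0 0 0 0 0 -1" --pt "0 0 0 0 0 0 -1" --pt "0 0 0 0 0 0 -1" --pt "0 0 0 0 0 0 -1"

```text
time_s: 30.55
position: [0.5541, 0.0566, 0.0934]
tool_rot: [[-0.832, 0.554, 0.005], [0.554, 0.832, -0.001], [-0.005, 0.002, -1.0]]
ft_force: [11.3, -0.6, -4.5]
grip_width: 0.0004
gripper_force: 4.6
```

Call:
move_arm --pt "0 0 0 0 0 0 -1" --pt "0 0 0 0 0 0 -1" --pt "0 0 0 0 0 0 -1" --pt "0 0 0 0 0 0 -1" --pt "0 0 0 0 0 0 -1"

```text
time_s: 31.05
position: [0.5541, 0.0567, 0.0934]
tool_rot: [[-0.832, 0.554, 0.005], [0.554, 0.832, -0.001], [-0.005, 0.002, -1.0]]
ft_force: [10.8, 0.4, -3.2]
grip_width: 0.0003
gripper_force: 4.6
```

Call:
move_arm --pt "0 0 0 0 0 0 -1" --pt "0 0 0 0 0 0 -1" --pt "0 0 0 0 0 0 -1" --pt "0 0 0 0 0 0 -1" --pt "0 0 0 0 0 0 -1"

```text
time_s: 31.55
position: [0.5541, 0.0566, 0.0934]
tool_rot: [[-0.832, 0.554, 0.005], [0.554, 0.832, -0.001], [-0.005, 0.002, -1.0]]
ft_force: [11.1, 0.2, -3.1]
grip_width: -0.0002
gripper_force: 4.6
```

Call:
move_arm --pt "0 0 0 0 0 0 -1" --pt "0 0 0 0 0 0 -1" --pt "0 0 0 0 0 0 -1" --pt "0 0 0 0 0 0 -1" --pt "0 0 0 0 0 0 -1"

```text
time_s: 32.05
position: [0.5541, 0.0566, 0.0934]
tool_rot: [[-0.832, 0.554, 0.005], [0.554, 0.832, -0.001], [-0.005, 0.002, -1.0]]
ft_force: [11.6, 0.7, -4.1]
grip_width: -0.0
gripper_force: 4.6
```

```bash
python3 - <<'E'
from h import *
theta(); im=env.get_image("wrist"); seen(im)
E
```

```text
theta 0.7287 r 0.1355 F 12.3
pointer_tip 0.88 [203.5 196.5] th 0.74 r 0.165
post 0.93 [259.2 232.6] th 0.733 r 0.134
low_mark_mid 0.73 [225.5 253.5] th 0.411 r 0.165
high_mark_mid 0.86 [214.8 185.1] th 0.734 r 0.162
```

Call:
move_arm --pt "0 0 -1.1 -0.27 0.04 0 -1" --pt "0 0 -2.3 -0.54 0.09 0 -1" --pt "0 0 -3.4 -0.81 0.14 0 -1" --pt "0 0 -4.6 -1.07 0.2 0 -1" --pt "0 0 -5.7 -1.34 0.27 0 -1"

```text
time_s: 32.8
position: [0.5664, 0.0516, 0.0934]
tool_rot: [[-0.884, 0.468, 0.004], [0.468, 0.884, -0.001], [-0.004, 0.001, -1.0]]
ft_force: [8.6, 0.7, -1.8]
grip_width: 0.0001
gripper_force: 3.9
```

Call:
move_arm --pt "0 0 -1.1 -0.27 0.04 0 -1" --pt "0 0 -2.3 -0.54 0.09 0 -1" --pt "0 0 -3.4 -0.81 0.14 0 -1" --pt "0 0 -4.6 -1.07 0.2 0 -1" --pt "0 0 -5.7 -1.34 0.27 0 -1"

```text
time_s: 33.3
position: [0.5791, 0.0478, 0.0933]
tool_rot: [[-0.926, 0.378, 0.003], [0.378, 0.926, -0.001], [-0.003, 0.001, -1.0]]
ft_force: [8.0, 0.9, -0.8]
grip_width: -0.0002
gripper_force: 3.4
```

Call:
move_arm --pt "0 0 -1.1 -0.27 0.04 0 -1" --pt "0 0 -2.3 -0.54 0.09 0 -1" --pt "0 0 -3.4 -0.81 0.14 0 -1" --pt "0 0 -4.6 -1.07 0.2 0 -1" --pt "0 0 -5.7 -1.34 0.27 0 -1"

```text
time_s: 33.8
position: [0.5922, 0.0453, 0.0933]
tool_rot: [[-0.959, 0.284, 0.003], [0.284, 0.959, -0.001], [-0.003, 0.0, -1.0]]
ft_force: [6.1, 0.9, -1.5]
grip_width: 0.0002
gripper_force: 2.9
```

Call:
move_arm --pt "0 0 -1.1 -0.27 0.04 0 -1" --pt "0 0 -2.3 -0.54 0.09 0 -1" --pt "0 0 -3.4 -0.81 0.14 0 -1" --pt "0 0 -4.6 -1.07 0.2 0 -1" --pt "0 0 -5.7 -1.34 0.27 0 -1"

```text
time_s: 34.3
position: [0.6056, 0.0441, 0.0933]
tool_rot: [[-0.982, 0.187, 0.002], [0.187, 0.982, -0.001], [-0.002, -0.0, -1.0]]
ft_force: [4.9, 0.6, 0.7]
grip_width: 0.0
gripper_force: 2.4
```

```bash
python3 - <<'E'
from h import *
theta()
E
```

```text
theta 0.3396 r 0.1357 F 5.0
```

Call:
move_arm --pt "0 0 -1.1 -0.27 0.04 0 -1" --pt "0 0 -2.3 -0.54 0.09 0 -1" --pt "0 0 -3.4 -0.81 0.14 0 -1" --pt "0 0 -4.6 -1.07 0.2 0 -1" --pt "0 0 -5.7 -1.34 0.27 0 -1"

```text
time_s: 34.8
position: [0.6188, 0.0444, 0.093]
tool_rot: [[-0.996, 0.087, 0.0], [0.087, 0.996, -0.001], [-0.0, -0.001, -1.0]]
ft_force: [4.5, -1.7, 2.6]
grip_width: -0.0003
gripper_force: 2.0
```

Call:
move_arm --pt "0 0 -1.1 -0.27 0.04 0 -1" --pt "0 0 -2.3 -0.54 0.09 0 -1" --pt "0 0 -3.4 -0.81 0.14 0 -1" --pt "0 0 -4.6 -1.07 0.2 0 -1" --pt "0 0 -5.7 -1.34 0.27 0 -1"

```text
time_s: 35.3
position: [0.6321, 0.0463, 0.0926]
tool_rot: [[-1.0, -0.012, -0.001], [-0.012, 1.0, 0.0], [0.001, 0.0, -1.0]]
ft_force: [2.7, -1.9, 0.2]
grip_width: -0.0
gripper_force: 1.4
```

Call:
move_arm --pt "0 0 -0.9 -0.2 0.03 0 -1" --pt "0 0 -1.7 -0.4 0.06 0 -1" --pt "0 0 -2.6 -0.6 0.1 0 -1" --pt "0 0 -3.4 -0.8 0.14 0 -1" --pt "0 0 -4.3 -1 0.18 0 -1"

```text
time_s: 35.8
position: [0.6421, 0.0482, 0.0926]
tool_rot: [[-0.996, -0.087, -0.001], [-0.087, 0.996, 0.0], [0.001, 0.0, -1.0]]
ft_force: [2.6, -1.7, -0.7]
grip_width: 0.0003
gripper_force: 1.1
```

Call:
move_arm --pt "0 0 -0.7 -0.15 0.03 0 -1" --pt "0 0 -1.4 -0.3 0.05 0 -1" --pt "0 0 -2.1 -0.45 0.08 0 -1" --pt "0 0 -2.8 -0.6 0.11 0 -1" --pt "0 0 -3.4 -0.75 0.14 0 -1"

```text
time_s: 36.3
position: [0.6494, 0.0503, 0.0927]
tool_rot: [[-0.989, -0.146, -0.0], [-0.146, 0.989, 0.0], [0.0, 0.0, -1.0]]
ft_force: [1.8, -1.2, -0.6]
grip_width: -0.0
gripper_force: 0.8
```

```bash
python3 - <<'E'
from h import *
theta(); go(*S(150,-5),.093,98.46)
E
```

```text
theta 0.0148 r 0.1348 F 2.2
t 36.3 pos [0.6494 0.0503 0.0927] ytaw 98.37 -> az -0.1 shift cm [-3.2  -0.01 -0.03] F [ 1.8 -1.2 -0.6] w -0.0
```

Last bit of easing, then withdraw and lift.

Call:
move_arm --pt "0 0 0 -0.1 0 0 -1" --pt "0 0 0 -0.2 0 0 -1" --pt "0 0 0 -0.3 0 0 -1" --pt "0 0 0 -0.4 0 0 -1" --pt "0 0 0 -0.5 0 0 -1"

```text
time_s: 36.8
position: [0.6543, 0.0509, 0.0928]
tool_rot: [[-0.989, -0.145, -0.001], [-0.145, 0.989, 0.0], [0.001, 0.0, -1.0]]
ft_force: [0.2, -0.4, 0.2]
grip_width: -0.0001
gripper_force: 0.0
```

Call:
move_arm --pt "0 0 0 -0.8 0 0 -1" --pt "0 0 0 -1.6 0 0 -1" --pt "0 0 0 -2.2 0 -2 -1" --pt "0 0 0 -2.2 0 -6 -1" --pt "0 0 0 -2.2 0 -11 -1"

```text
time_s: 37.3
position: [0.676, 0.0542, 0.2022]
tool_rot: [[-0.989, -0.145, -0.004], [-0.145, 0.99, 0.0], [0.004, 0.001, -1.0]]
ft_force: [0.7, 0.2, -0.3]
grip_width: -0.0
gripper_force: 0.0
```

Call:
move_arm --pt "0 0 0 0 -4 -3 -1" --pt "0 0 0 0 -8 -6 -1" --pt "0 0 0 0 -12 -8 -1" --pt "0 0 0 0 -16 -8 -1" --pt "0 0 0 0 -18 -8 -1"

```text
time_s: 37.8
position: [0.7026, -0.1274, 0.2828]
tool_rot: [[-0.99, -0.142, 0.001], [-0.142, 0.99, -0.001], [-0.0, -0.001, -1.0]]
ft_force: [0.1, 0.6, 0.4]
grip_width: 0.0003
gripper_force: 0.0
```

```bash
python3 - <<'E'
from h import *
t=env.get_image("top"); save(t,"t9.png")
r=env.tip_of("scraper",t); print([(q["pixel"],q["conf"],toworld(q["pixel"],t,.003).round(4)) for q in r[:1]])
seen(t,fish=False); o=st()[0]; print(o["time_s"],o["position"])
E
```

```text
[([155.4, 225.8], 0.92, array([0.412 , 0.3191, 0.003 ]))]
pointer_tip 0.63 [253.6 152.4] th -0.027 r 0.164
post 0.77 [240.8 157.2] th 0.104 r 0.124
low_mark_mid 0.37 [248.6 178. ] th 0.449 r 0.156
high_mark_mid 0.6 [242.5 193.6] th 0.772 r 0.162
38.1 [ 0.70231361 -0.12235239  0.2827173 ]
```

View pics/t9.png

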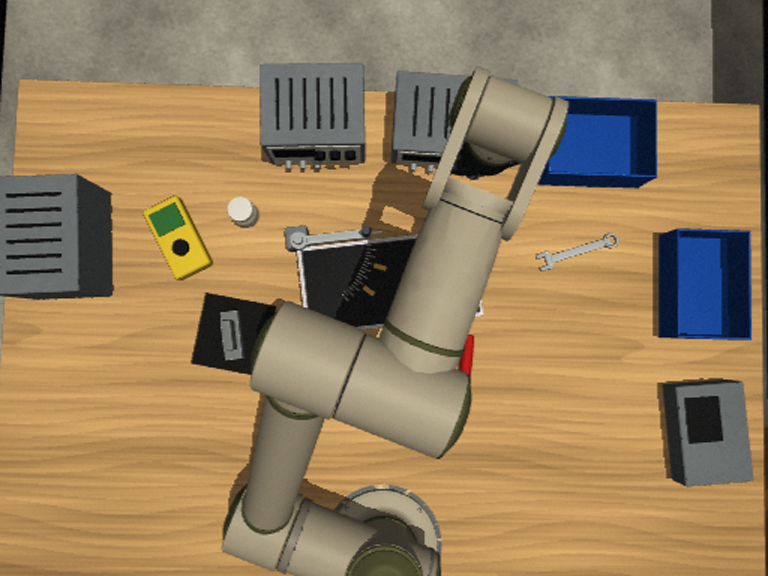

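```bash
python3 -c "
from rig import env; print(env.close_job())"
```

```text
the job is handed in; nothing more can be done
None
```

The job is handed in: the last pictures show the plate clear with the chips in the tray and the scraper upright in the middle of the mat. The tensioner was held over each strip (about 0.41 and 0.73 rad) for over two seconds, then eased back to rest.

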